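Latch the gate of the loaded sample-rack bay

TASK

The rack with the red-capped tubes is fully loaded: lift the latch bar on the sliding gate of its bay, carry the gate shut with the bar passing over the striker, and let the bar drop level into the catch behind it, so that the gate cannot slide open again. The bay with the blue-capped tubes is still being filled: leave its gate open and its latch bar alone.

Things in the scene. Friction and masses are not known exactly. Their poses are not given: they have to be found in the camera images.
- latch_tab (a point): Centre of the RED bay's upright orange thumb tab (bay with six red-capped tubes): 12 mm thick (x), 28 long (y), 36 high (z; 16 above, 20 below this point), on a steel latch bar 10 mm wide. 140 mm above the table with the bar level. Axes tip with the bar; level: x across the bar, +y along it to the free end = the way the gate shuts, z up. Pivot (axis x) 90 mm behind (-y), 25 mm below.
- latch (a joint): Red bay's bar angle, rad: 0 level on its stop (lowest), grows as the free end lifts, to 0.9. The free end has a downward tooth 50 mm ahead (+y) of the tab, 12 mm long, foot 90 mm above the table when level. Above 0.14 it clears the striker, a fixed yellow block in its path, 12 mm thick, top 107 mm up; the catch is the slot behind it. Let go, the bar (0.12 kg) falls back.
- gate (a joint): How far the red bay's gate, which carries the bar's pivot, is open, m: 0 shut on its end stop, grows as it slides open (-y of the tab); starts at 0.06 to 0.10. With the bar level the tooth butts on the striker at 0.044; it drops into the catch only between 0 and 0.020. Slides with 1.5 N friction and stays where left. Catch post 107 mm high, caps 101 mm, 85 mm to the +x side of the bar.
- other_latch_tab (a point): Centre of the same orange thumb tab on the BLUE bay's latch bar (bay with three blue-capped tubes, blue rack and gate panel; else built like the red one, both gates start open). Axes and sizes as for latch_tab. To be left alone.

How it is judged (in metres and radians):
On the way:
1. the latch bar is lifted clear while its tooth is still in front of or over the striker (value of joint latch above 0.1 rad and value of joint gate above 0.03 m), for 0.1 s.
At the end, for the whole second after the job is handed in: The red bay's gate is shut to within 22 mm of its end stop with its latch bar down level (within 0.05 rad) in the catch, both at rest, and the tab of the blue bay's latch is within 12 mm of where it started (value of joint gate below 0.022 m and value of joint latch below 0.05 rad and velocity of joint gate between -0.01 and 0.01 m/s and velocity of joint latch between -0.1 and 0.1 rad/s and distance of other_latch_tab from where it was at the start of the episode below 0.012 m); the robot touches nothing.
It fails at once if the blue bay's latch bar or gate is moved (its tab by more than 15 mm) (distance of other_latch_tab from where it was at the start of the episode above 0.015 m).
It also fails if it takes over 32 s, if anything falls off the work surface, if the arm or the gripper's body presses on something with over 40 N, if the wrist force passes 120 N, or if a joint passes its speed limit or range.

ROBOT

A 6-joint arm with a two-finger parallel gripper is mounted at the origin on the work surface. World frame = base frame: x ahead of the robot, y to its left, z up, the work surface at z = 0. Lengths are in m, angles in degrees, forces in N, time in s.
With the tool pointing down it reaches from about 0.3 to 0.85 m from the base axis. Payload 4.2 kg.
Tool frame: the origin (TCP) lies at the very end of the fingers, on their centre line; the grasp point (between the pads) lies ctrl.pinch_z behind it (ctrl.pinch_z is the distance from the TCP to the grasp point, in m); z points along the fingers, y is the direction in which the jaws open and shut (so a half turn about z gives the same grasp; the last joint's range is limited). The gripper opens to 91 mm and grips with 3 to 60 N. Pads are 32 mm wide; open, the fingers measure 118 mm over their backs; the gripper's body (76 mm by 178 mm) begins 60 mm behind the grasp point.
Start: joints at [63.999, 18.312, 89.639, -0, 72.044, -1.146], TCP at [0.242, 0.522, 0.214] pointing down, gripper open.
Joint ranges: [-177.97, 177.97], [-48.28, 115.42], [12.27, 149.76], [-77.06, 257.06], [2.81, 150.46], [-146.56, 146.56]. Speed limits (degrees/s): [147.25, 147.25, 180, 180, 180, 180].

INTERFACE

Orientations are given as [roll, pitch, yaw] about the fixed x, y, z axes, in that order (R = Rz(yaw) Ry(pitch) Rx(roll)).
In Python, from bench import ctrl gives the robot as it stands.
- The arm moves only by the tool move_arm, never from a script. Its argument "targets" is one flat list of numbers, 7 for each row, row after row: the shift along the tool's x, y, z in m, then the turn, a rotation vector about the tool's x, y, z in rad, then the finger opening in m, from 0 to 0.0912. A call has 1 to 5 rows; each row is the pose to reach, as a shift and turn from the pose commanded when the call began, along the tool's axes at that moment; what a row does not reach only later rows make up. A row lasts 1/8 s, in which the tool goes at most 62.5 mm and 10.7 degrees, less where a joint would pass 70% of its speed; a pose out of reach is approached as far as the arm can. A call with a gripper value outside its range is refused whole. The fingers move at their own pace and stop on an object; the grip force is fixed at half the most. Time passes only in rows, so rows that repeat a pose let the fingers close. It gives the time, the measured TCP pose, the force and the opening at its end, in the units of the state.
- ctrl.state(): the state, without advancing time (a new reading comes with each control period).
- ctrl.grab_frame(name): name is "scene" or "side" or "wrist"; returns the picture (480x640x3 uint8, red, green, blue); there is no depth.
- ctrl.camera_info(name): a dict with "fx", "fy", "cx", "cy" (pixels), "pose" (4x4, takes a point from camera to world coordinates); the wrist camera has in their place "hand_eye" (4x4, takes a point from camera to tool coordinates, whose origin is the TCP and whose axes are the flange's). Camera axes: x right, y up, looking along -z (the intrinsics and any distortion apply to the point x, -y, -z); pixel columns grow to the right and rows downward; lengths in m; the calibration is good to about 2 mm. The wrist camera is an equidistant fisheye: a pixel r from the principal point sees the ray r / f radians off the axis. A picture is of the moment at which its call begins: read the wrist's pose just before it. camera_info takes no time and is no camera call.
- ctrl.finish_job(): hands the job in, once; it reports no verdict.
Trained networks look in the newest picture that a camera, given by its name, has taken for a name from the list of things; names that differ only in an ending like _2 or _b are one class to them, and where a whole thing is asked for, a point or a joint stands for the part that bears it (a point fixed in the world has none). Each returns a list of dicts, best first, with "score" (0 to 1); they miss things now and then, are a little off and sometimes report something else, mostly with a low value. They report only what shows in the picture. A call takes as long as a camera call.
- ctrl.search_frame(query, camera): "pixel" ([column, row] in pixels, amid what is visible of it).
The state is a dict: "t": time; "q": joint angles; "joint_velocities": joint speeds; "tau": joint torques, N m; "ee_pos": TCP position; "eef_rot": TCP orientation; "contact_force": force on the tool from outside, world axes, zero at the start; "moment": the same for the moment, N m; "opening": finger opening in m.
Only numpy, scipy, OpenCV 4.12 (cv2) and the standard library are available. Lean on these libraries where they do the work, as an engineer would, in place of code of your own. Each camera call takes 0.05 s, during which the arm holds its last target.

## Working session

There is one attempt and no reset: what is moved stays moved. The work goes in short steps, Python scripts to look and compute and a tool call to move; the robot and the scene stay as the last step left them, time stands still between calls to the robot, and variables do not carry over. Pictures are saved under pics/ and viewed, and the job is handed in when it is done.

Besides the shell and the picture viewer there is one more tool, called after ">>>" as name(argument=value, ...) on one line, values as JSON. move_arm: Moves the arm, as the interface text tells. Its arguments: {"type":"object","properties":{"targets":{"type":"array","items":{"type":"number"}}},"required":["targets"]}

```bash
mkdir -p pics; ls; python3 - <<'E'
from bench import ctrl
import cv2
s=ctrl.state();print(s['t'],s['ee_pos'],s['eef_rot'],s['opening'],ctrl.pinch_z)
for n in ("scene","side","wrist"):
    f=ctrl.grab_frame(n);cv2.imwrite(f"pics/{n}0.png",f[:,:,::-1])
    i=ctrl.camera_info(n);print(n,i)
    for q in("latch_tab","other_latch_tab"):
        print(q,[(d['pixel'],round(d['score'],2)) for d in ctrl.search_frame(q,n)][:3])
E
```

```text
pics
0.0 [0.24145117 0.5213048  0.21314401] [-1.79901271e+02 -2.55974788e-03  1.55143756e+02] 0.09116596576036969 0.0188
scene {'fx': 498.71608389144603, 'fy': 498.71608389144603, 'cx': 321.2461955378245, 'cy': 242.98213043907373, 'pose': array([[-0.33626519, -0.54171223,  0.77037237,  1.09440581],
       [ 0.9415396 , -0.21136427,  0.26235154,  0.20002608],
       [ 0.02071016,  0.81355578,  0.58111796,  0.54677517],
       [ 0.        ,  0.        ,  0.        ,  1.        ]])}
latch_tab [([156.5, 198.9], 0.63)]
other_latch_tab []
side {'fx': 508.00688546242253, 'fy': 508.00688546242253, 'cx': 313.6115877185146, 'cy': 243.8311226370515, 'pose': array([[ 0.9416074 ,  0.25224634, -0.22304101,  0.31641853],
       [-0.33656475,  0.68544791, -0.64566658, -0.50450816],
       [-0.00998404,  0.68303217,  0.73032005,  0.71940682],
       [ 0.        ,  0.        ,  0.        ,  1.        ]])}
latch_tab [([416.2, 414.4], 0.91)]
other_latch_tab [([289.7, 176.7], 0.89)]
wrist {'fx': 371.64829954431775, 'fy': 371.64829954431775, 'cx': 315.0101658448048, 'cy': 235.34207221906678, 'hand_eye': array([[-7.89514654e-04,  9.70648042e-01,  2.40503129e-01,
         6.77053513e-02],
       [ 9.99998498e-01,  3.95210035e-04,  1.68772699e-03,
        -4.43787810e-04],
       [ 1.54313964e-03,  2.40504100e-01, -9.70646896e-01,
        -1.71021467e-01],
       [ 0.00000000e+00,  0.00000000e+00,  0.00000000e+00,
         1.00000000e+00]])}
latch_tab []
other_latch_tab []
```

View pics/scene0.png

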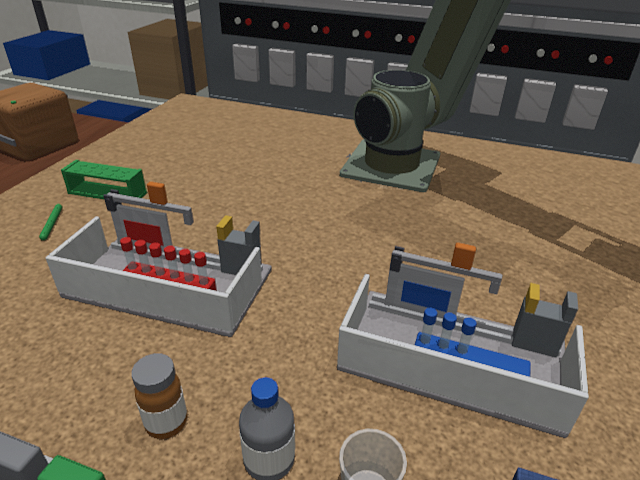

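View pics/side0.png

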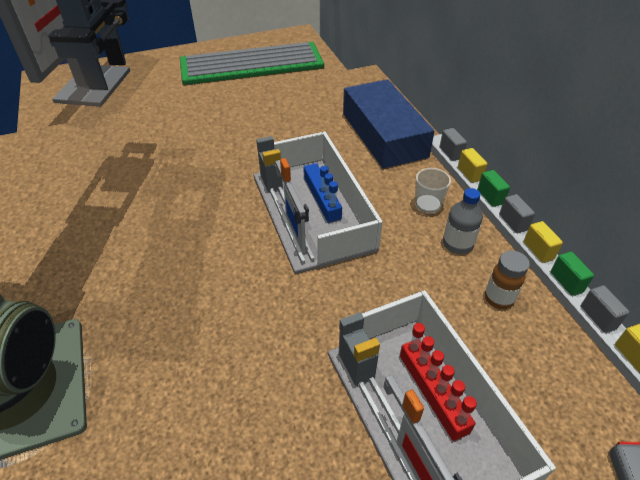

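View pics/wrist0.png

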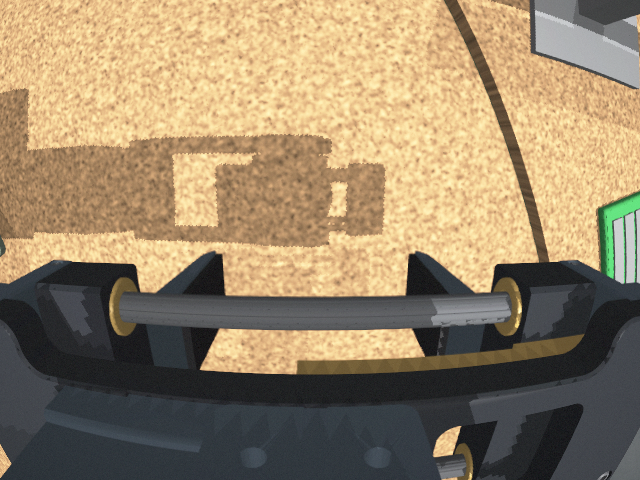

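The red bay is at the left in the scene view, with its tab at about (157,193) and its striker at (224,228). In the side view the tab is at (413,405) and the striker at (367,349). The blue bay is farther along +y. Next I'll triangulate these points.

```bash
cat > h.py <<'E'
import numpy as np,cv2
from bench import ctrl
def ray(n,px):
    i=ctrl.camera_info(n);T=np.array(i['pose'])
    d=np.array([(px[0]-i['cx'])/i['fx'],-(px[1]-i['cy'])/i['fy'],-1.])
    d=T[:3,:3]@d;return T[:3,3],d/np.linalg.norm(d)
def tri(pa,pb,a="scene",b="side"):
    A=np.zeros((3,3));B=np.zeros(3);R=[ray(a,pa),ray(b,pb)]
    for o,d in R:
        P=np.eye(3)-np.outer(d,d);A+=P;B+=P@o
    x=np.linalg.solve(A,B)
    return x,[np.linalg.norm((np.eye(3)-np.outer(d,d))@(x-o)) for o,d in R]
def atz(n,px,z):
    o,d=ray(n,px);return o+d*(z-o[2])/d[2]
def blobs(f,lo,hi,amin=30):
    h=cv2.cvtColor(f,cv2.COLOR_RGB2HSV)
    m=cv2.inRange(h,np.array(lo),np.array(hi))
    n,l,s,c=cv2.connectedComponentsWithStats(m)
    return [(c[k].round(1),s[k][:4],s[k][4]) for k in range(1,n) if s[k][4]>=amin]
E
python3 - <<'E'
from h import *
for n in("scene","side"):
    f=cv2.imread(f"pics/{n}0.png")[:,:,::-1].copy()
    print(n);
    for nm,lo,hi in(("or",(7,200,120),(14,255,255)),("ye",(18,190,80),(28,255,255))):
        for b in blobs(f,lo,hi): print(nm,b)
    c=dict(scene=(90,170,200,130),side=(320,300,160,180))[n]
    x,y,w,h=c
    cv2.imwrite(f"pics/{n}_crop.png",cv2.resize(f[y:y+h,x:x+w,::-1],None,fx=min(800/w,600/h),fy=min(800/w,600/h),interpolation=cv2.INTER_CUBIC))
E
```

```text
scene
ye (array([531.3, 306.5]), array([526, 300,  12,  13], dtype=int32), np.int32(43))
side
or (array([284.4, 163.2]), array([281, 159,   8,   9], dtype=int32), np.int32(48))
or (array([414.6, 404. ]), array([406, 393,  18,  19], dtype=int32), np.int32(39))
ye (array([271.3, 158. ]), array([264, 152,  16,  13], dtype=int32), np.int32(132))
ye (array([534.5, 242.1]), array([527, 237,  15,  11], dtype=int32), np.int32(51))
ye (array([625.3, 341.6]), array([617, 335,  17,  14], dtype=int32), np.int32(70))
ye (array([366.3, 352.6]), array([355, 345,  24,  16], dtype=int32), np.int32(187))
ye (array([634.6, 354.1]), array([629, 347,  11,  15], dtype=int32), np.int32(58))
```

View pics/scene_crop.png

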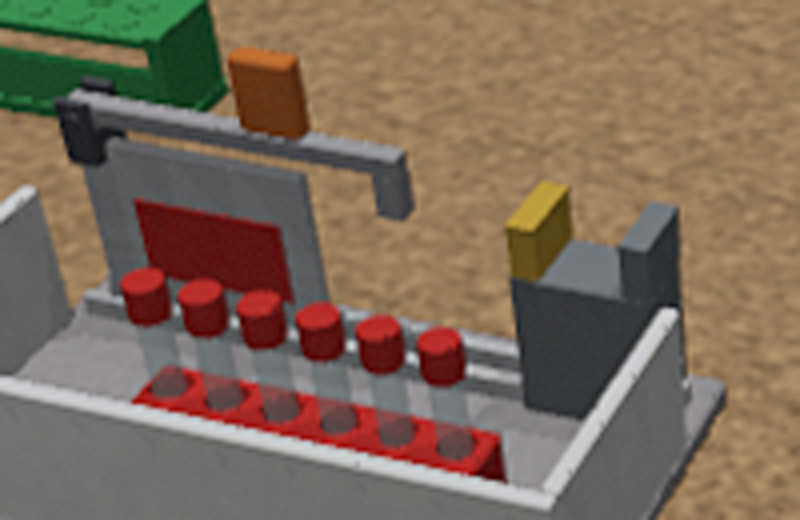

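View pics/side_crop.png

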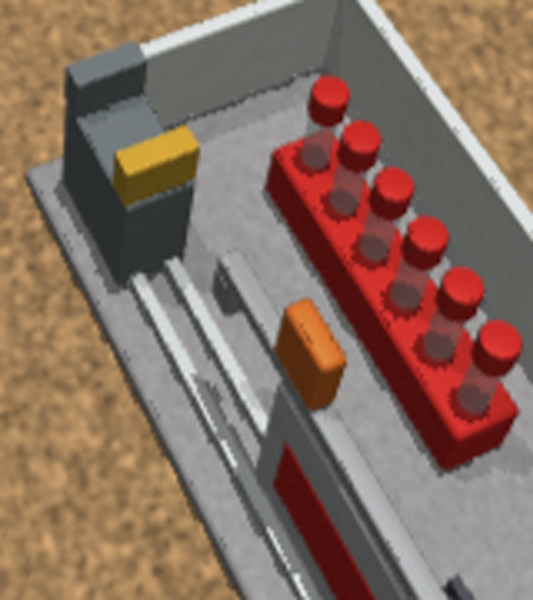

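```bash
python3 - <<'E'
from h import *
S=lambda x,y:(x/4+90,y/4+170)
D=lambda x,y:(x/3.3333+320,y/3.3333+300)
P={}
for n,a,b,z in (("tabtop",S(267,58),D(316.5,333),.156),("striker",S(540,209),D(156.5,150),.107),("barend",S(397,158),D(233,256),.120),
  ("tabA(+y,+x)",S(300,68),D(305,298),.156),("tabB(-y,+x)",S(232,61),D(346,357),.156),("post",S(655,212),D(105,60),.107)):
    x,e=tri(a,b);P[n]=x
    print(n,x.round(4),np.round(e,4),"at z:",atz("scene",a,z).round(4),atz("side",b,z).round(4))
# cap line
c=[atz("side",D(*p),.101) for p in((330,88),(498,337))];print(c)
d=c[0]-c[1];print("cap yaw",np.degrees(np.arctan2(d[1],d[0])))
d=P["striker"]-P["tabtop"];print(d,np.degrees(np.arctan2(d[1],d[0])),np.hypot(*d[:2]))
E
```

```text
tabtop [ 0.5159 -0.281   0.1516] [0.0022 0.0022] at z: [ 0.5208 -0.2742  0.156 ] [ 0.5158 -0.2845  0.156 ]
striker [ 0.5088 -0.166   0.1023] [0.0016 0.0016] at z: [ 0.5137 -0.1612  0.107 ] [ 0.5082 -0.17    0.107 ]
barend [ 0.5135 -0.2274  0.1152] [0.0016 0.0016] at z: [ 0.5186 -0.2217  0.12  ] [ 0.5129 -0.2309  0.12  ]
tabA(+y,+x) [ 0.5178 -0.2661  0.1507] [0.0036 0.0036] at z: [ 0.5229 -0.2575  0.156 ] [ 0.5181 -0.2711  0.156 ]
tabB(-y,+x) [ 0.522  -0.2928  0.151 ] [0.0017 0.0017] at z: [ 0.528  -0.2855  0.156 ] [ 0.5213 -0.296   0.156 ]
post [ 0.5035 -0.1186  0.1081] [0.0032 0.0032] at z: [ 0.4989 -0.1176  0.107 ] [ 0.5055 -0.1208  0.107 ]
[array([ 0.59312591, -0.16397393,  0.101     ]), array([ 0.60028807, -0.28835545,  0.101     ])]
cap yaw 93.29557538290955
[-0.0071109   0.11502572 -0.04931359] 93.53752937101919 0.11524530675835767
```

```bash
cat >> h.py <<'E'
from scipy.spatial.transform import Rotation as Ro
YAW=93.3
d=np.array([np.cos(np.radians(YAW)),np.sin(np.radians(YAW)),0]); xt=np.array([d[1],-d[0],0])
def rel(pos,R,cmd=None):
    s=ctrl.state();p0=np.array(s['ee_pos']);R0=Ro.from_euler('xyz',s['eef_rot'],degrees=True)
    if cmd: p0=np.array(cmd[0]);R0=cmd[1]
    return np.r_[R0.inv().apply(np.array(pos)-p0),(R0.inv()*R).as_rotvec()].round(4)
DOWN=Ro.from_euler('xyz',[180,0,YAW],degrees=True)
E
python3 - <<'E'
from h import *
print(rel([.516,-.281,.235],DOWN),ctrl.state()['t'])
E
```

```text
[-5.8630e-01 -6.1310e-01 -2.1100e-02 -1.0000e-04  0.0000e+00  1.0795e+00] 0.45
```

>>> move_arm(targets=[-0.586,-0.613,-0.021,0,0,1.08,0.091,-0.586,-0.613,-0.021,0,0,1.08,0.091,-0.586,-0.613,-0.021,0,0,1.08,0.091,-0.586,-0.613,-0.021,0,0,1.08,0.091,-0.586,-0.613,-0.021,0,0,1.08,0.091])

```text
t: 1.08
ee_pos: [0.343, 0.2243, 0.2221]
eef_rot: [179.9, -0.0, 101.1]
contact_force: [1.0, -1.0, 0.4]
opening: 0.0908
```

```bash
python3 - <<'E'
from h import *
s=ctrl.state();print(s['t'],s['ee_pos'],s['eef_rot'],s['q'],rel([.516,-.281,.235],DOWN))
E
```

```text
1.075 [0.34304784 0.22434434 0.22205032] [ 1.79924310e+02 -1.62156560e-02  1.01117271e+02] [ 3.15851693e+01  2.84073478e+00  1.08264039e+02 -1.20923652e-02
  6.88186451e+01  2.04722707e+01] [-5.292e-01  7.230e-02 -1.300e-02  1.300e-03 -4.000e-04  1.364e-01]
```

>>> move_arm(targets=[-0.529,0.072,-0.013,0,0,0.136,0.091,-0.529,0.072,-0.013,0,0,0.136,0.091,-0.529,0.072,-0.013,0,0,0.136,0.091,-0.529,0.072,-0.013,0,0,0.136,0.091,-0.529,0.072,-0.013,0,0,0.136,0.091])

```text
t: 1.7
ee_pos: [0.4458, -0.071, 0.2297]
eef_rot: [179.9, -0.0, 93.6]
contact_force: [0.6, 0.7, -0.1]
opening: 0.0912
```

```bash
python3 - <<'E'
from h import *
s=ctrl.state();print(s['t'],s['ee_pos'],s['eef_rot'],s['q'],rel([.516,-.281,.235],DOWN))
E
```

```text
1.7 [ 0.44575666 -0.07104971  0.22970133] [ 1.79919399e+02 -8.58933905e-03  9.36099567e+01] [-1.05370111e+01  6.41779450e+00  1.03093574e+02  2.97502035e-02
  7.04125763e+01 -1.41569167e+01] [-2.14e-01  5.69e-02 -5.30e-03  1.40e-03 -2.00e-04  5.40e-03]
```

>>> move_arm(targets=[-0.211,0.057,-0.005,0,0,0.005,0.091,-0.211,0.057,-0.005,0,0,0.005,0.091,-0.211,0.057,-0.005,0,0,0.005,0.091,-0.211,0.057,-0.005,0,0,0.005,0.091,-0.211,0.057,-0.005,0,0,0.005,0.091])

```text
t: 2.33
ee_pos: [0.5158, -0.2778, 0.2336]
eef_rot: [-180.0, -0.0, 93.2]
contact_force: [0.3, 0.8, 0.6]
opening: 0.091
```

```bash
cat >> h.py <<'E'
def wproj(P,s):
    i=ctrl.camera_info("wrist");H=np.array(i['hand_eye'])
    R0=Ro.from_euler('xyz',s['eef_rot'],degrees=True)
    T=np.eye(4);T[:3,:3]=R0.as_matrix();T[:3,3]=s['ee_pos']
    M=T@H;q=M[:3,:3].T@(np.array(P)-M[:3,3]);v=np.array([q[0],-q[1],-q[2]])
    th=np.arctan2(np.hypot(v[0],v[1]),v[2]);u=v[:2]/np.hypot(v[0],v[1])
    return np.array([i['cx'],i['cy']])+i['fx']*th*u
def wray(px,s):
    i=ctrl.camera_info("wrist");H=np.array(i['hand_eye'])
    R0=Ro.from_euler('xyz',s['eef_rot'],degrees=True)
    T=np.eye(4);T[:3,:3]=R0.as_matrix();T[:3,3]=s['ee_pos'];M=T@H
    e=(np.array(px)-[i['cx'],i['cy']])/i['fx'];th=np.hypot(*e)
    v=np.r_[np.sin(th)*e/th,np.cos(th)]
    return M[:3,3],M[:3,:3]@np.array([v[0],-v[1],-v[2]])
def watz(px,s,z):
    o,dd=wray(px,s);return o+dd*(z-o[2])/dd[2]
E
python3 - <<'E'
from h import *
s=ctrl.state();print(s['t'],s['ee_pos'],s['eef_rot'],rel([.516,-.281,.235],DOWN))
f=ctrl.grab_frame("wrist");cv2.imwrite("pics/w1.png",f[:,:,::-1])
for q in("latch_tab",):print([(x['pixel'],x['score']) for x in ctrl.search_frame(q,"wrist")])
print(wproj([.516,-.281,.156],s),wproj([.516,-.281,.14],s),wproj([.509,-.166,.107],s))
f=ctrl.grab_frame("side");cv2.imwrite("pics/s1.png",f[:,:,::-1])
E
```

```text
2.325 [ 0.51582238 -0.27781685  0.23356223] [-1.79975599e+02 -1.72318020e-02  9.31911761e+01] [-0.0032 -0.     -0.0014 -0.0004 -0.0003 -0.0019]
[([319.9, 238.8], 0.85)]
[316.04374907 247.09472455] [316.03365318 241.17239072] [315.19850611  88.98251449]
```

View pics/w1.png

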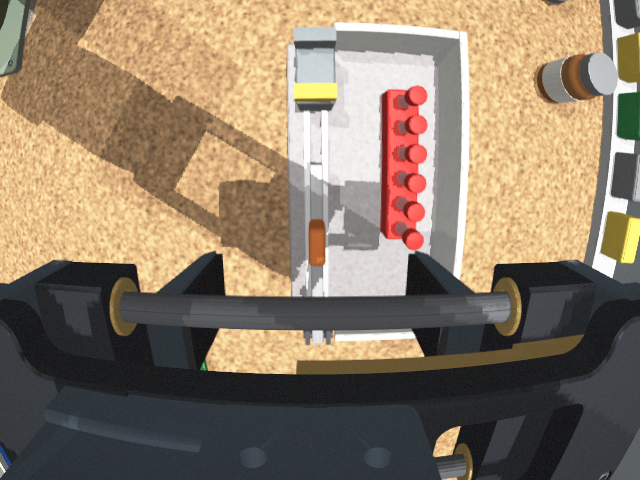

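```bash
python3 - <<'E'
import cv2
f=cv2.imread("pics/w1.png")[75:275,270:370];cv2.imwrite("pics/w1c.png",cv2.resize(f,None,fx=3,fy=3,interpolation=cv2.INTER_CUBIC))
E
```

```text
(no output)
```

View pics/w1c.png

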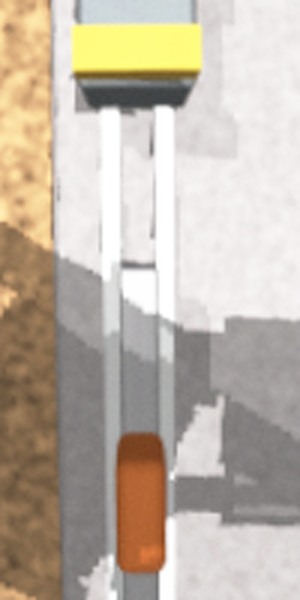

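```bash
python3 - <<'E'
from h import *
s=dict(ee_pos=[0.51582238,-0.27781685,0.23356223],eef_rot=[-1.79975599e+02,-1.72318020e-02,9.31911761e+01])
a=watz((317,245),s,.156);b=watz((315.7,91),s,.107);c=watz((316,72+91.3),s,.12)
print(a,b,c,(b-a),np.hypot(*(b-a)[:2]),np.degrees(np.arctan2(*(b-a)[[1,0]])))
E
```

```text
[ 0.51657822 -0.27945374  0.156     ] [ 0.50948504 -0.16762609  0.107     ] [ 0.51288146 -0.22507201  0.12      ] [-0.00709319  0.11182764 -0.049     ] 0.11205237586745993 93.62938768632445
```

>>> move_arm(targets=[0.001,0,0.05,0,0,0,0.06,0.001,0,0.09,0,0,0,0.05,0.001,0,0.111,0,0,0,0.04,0.001,0,0.111,0,0,0,0.04])

```text
t: 2.98
ee_pos: [0.5143, -0.2729, 0.1221]
eef_rot: [-179.8, -0.1, 93.4]
contact_force: [-0.5, -0.4, 0.6]
opening: 0.0536
```

```bash
python3 - <<'E'
from h import *
s=ctrl.state();print(s['t'],s['ee_pos'],s['eef_rot'],s['contact_force'],s['opening'])
f=ctrl.grab_frame("wrist");cv2.imwrite("pics/w2.png",f[:,:,::-1])
E
```

```text
2.975 [ 0.51429806 -0.27292338  0.12214341] [-1.79822020e+02 -1.31341851e-01  9.34415761e+01] [-0.52562538 -0.43604509  0.57782857] 0.05357370218373336
```

View pics/w2.png

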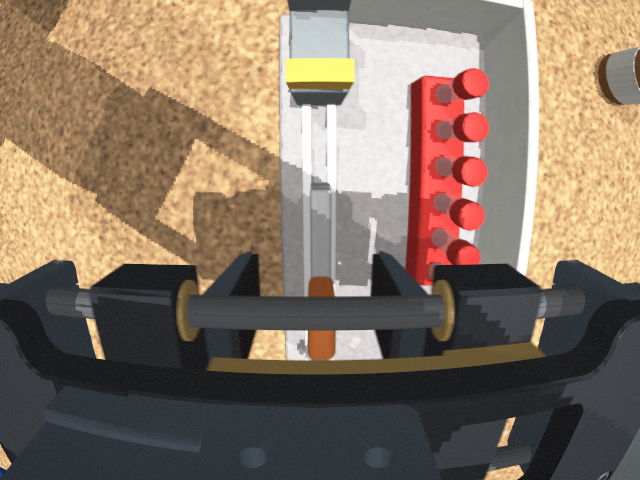

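>>> move_arm(targets=[-0.007,0.002,0,0,0,0,0.03,-0.007,0.002,0,0,0,0,0.0,-0.007,0.002,0,0,0,0,0.0,-0.007,0.002,0,0,0,0,0.0,-0.007,0.002,0,0,0,0,0.0])

```text
t: 3.65
ee_pos: [0.5175, -0.2819, 0.1235]
eef_rot: [-180.0, 0.0, 93.4]
contact_force: [-2.4, 0.7, 3.6]
opening: 0.0118
```

```bash
python3 - <<'E'
from h import *
s=ctrl.state();print(s['t'],s['ee_pos'],s['eef_rot'],s['contact_force'],s['opening'])
E
```

```text
3.65 [ 0.51746014 -0.2818568   0.12354736] [-1.79951152e+02  1.63249620e-02  9.34198288e+01] [-2.40228032  0.66821609  3.64406422] 0.011782111441902828
```

>>> move_arm(targets=[-0.001,0,-0.007,0,0.08,0,0,-0.0025,0,-0.014,0,0.16,0,0,-0.0045,0,-0.0207,0,0.24,0,0,-0.0045,0,-0.0207,0,0.24,0,0,-0.0045,0,-0.0207,0,0.24,0,0])

```text
t: 4.28
ee_pos: [0.5178, -0.2867, 0.1438]
eef_rot: [-180.0, -13.6, 93.4]
contact_force: [-2.3, -1.9, 1.6]
opening: 0.0119
```

```bash
python3 - <<'E'
from h import *
s=ctrl.state();print(s['t'],s['ee_pos'],s['eef_rot'],s['contact_force'],s['opening'])
for n in("wrist","scene"):
    f=ctrl.grab_frame(n);cv2.imwrite(f"pics/{n}3.png",f[:,:,::-1])
E
```

```text
4.275 [ 0.51781633 -0.28672729  0.14379185] [-179.96568564  -13.61323266   93.38068273] [-2.27673563 -1.94735175  1.64104616] 0.011851330972736511
```

View pics/scene3.png

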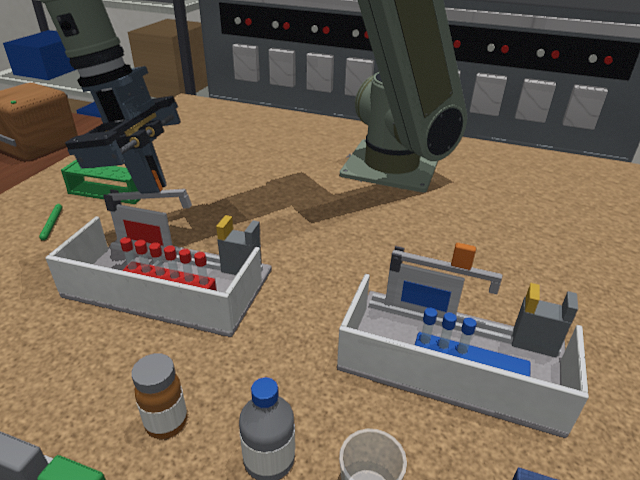

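View pics/wrist3.png

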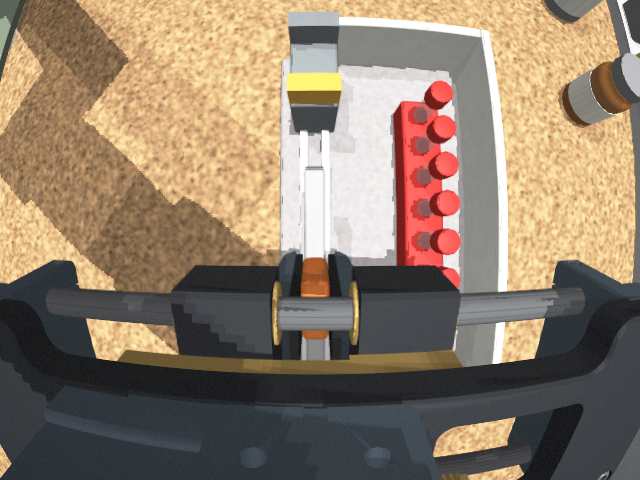

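>>> move_arm(targets=[0.0214,0,0.0052,0,0,0,0,0.0428,0,0.0104,0,0,0,0,0.0642,0,0.0156,0,0,0,0,0.0855,0,0.0207,0,0,0,0,0.0855,0,0.0207,0,0,0,0])

```text
t: 5.0
ee_pos: [0.5118, -0.1949, 0.1444]
eef_rot: [-179.9, -13.9, 93.5]
contact_force: [-6.4, 0.5, 2.8]
opening: 0.0121
```

>>> move_arm(targets=[0,0,0,0,0,0,0])

```text
t: 5.12
ee_pos: [0.512, -0.1967, 0.1442]
eef_rot: [-179.9, -13.9, 93.4]
contact_force: [-4.9, 0.4, 3.8]
opening: 0.0118
```

```bash
python3 - <<'E'
from h import *
s=ctrl.state();print(s['t'],s['ee_pos'],s['eef_rot'],s['contact_force'],s['opening'])
for n in("wrist","scene"):
    f=ctrl.grab_frame(n);cv2.imwrite(f"pics/{n}4.png",f[:,:,::-1])
E
python3 - <<'E'
import cv2
f=cv2.imread("pics/scene4.png")[170:300,90:290];cv2.imwrite("pics/scene4c.png",cv2.resize(f,None,fx=4,fy=4,interpolation=cv2.INTER_CUBIC))
E
```

```text
5.125 [ 0.51196644 -0.19667769  0.14420223] [-179.86959228  -13.88504207   93.4007972 ] [-4.89925723  0.41863267  3.7920893 ] 0.011776962685043364
```

View pics/scene4c.png

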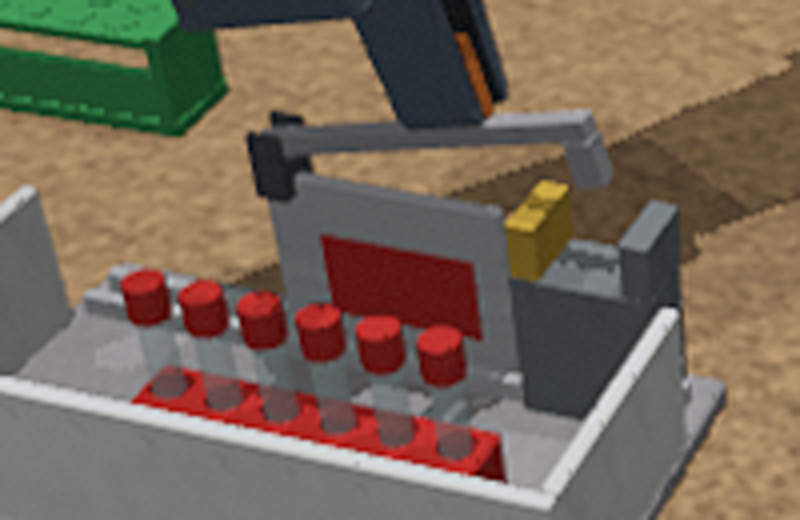

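View pics/wrist4.png

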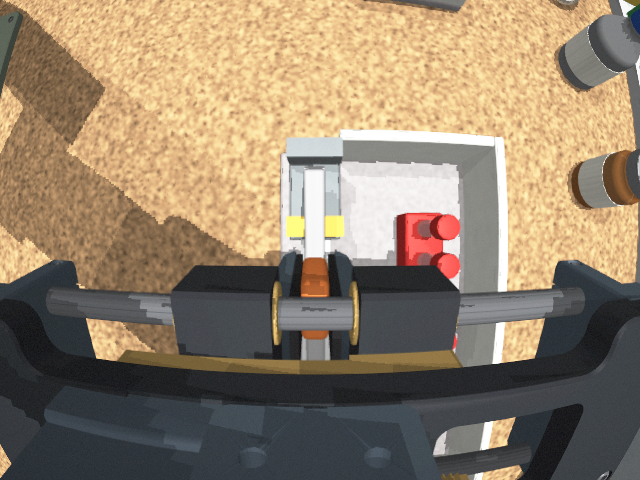

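>>> move_arm(targets=[0.0003,0,0.007,0,-0.08,0,0,0.0001,0,0.0141,0,-0.16,0,0,-0.0006,0,0.0212,0,-0.24,0,0,-0.0006,0,0.0212,0,-0.24,0,0])

```text
t: 5.72
ee_pos: [0.5116, -0.1919, 0.1234]
eef_rot: [-179.9, -0.1, 93.4]
contact_force: [-5.8, 1.4, 3.9]
opening: 0.0116
```

```bash
python3 - <<'E'
from h import *
s=ctrl.state();print(s['t'],s['ee_pos'],s['eef_rot'],s['contact_force'],s['opening'])
f=ctrl.grab_frame("scene")
f=f[170:300,90:290,::-1];cv2.imwrite("pics/scene5c.png",cv2.resize(f,None,fx=4,fy=4,interpolation=cv2.INTER_CUBIC))
E
```

```text
5.725 [ 0.51163798 -0.19193178  0.12343601] [-1.79884290e+02 -8.94842278e-02  9.34374250e+01] [-5.84254503  1.44002319  3.87902751] 0.011599346160644359
```

View pics/scene5c.png

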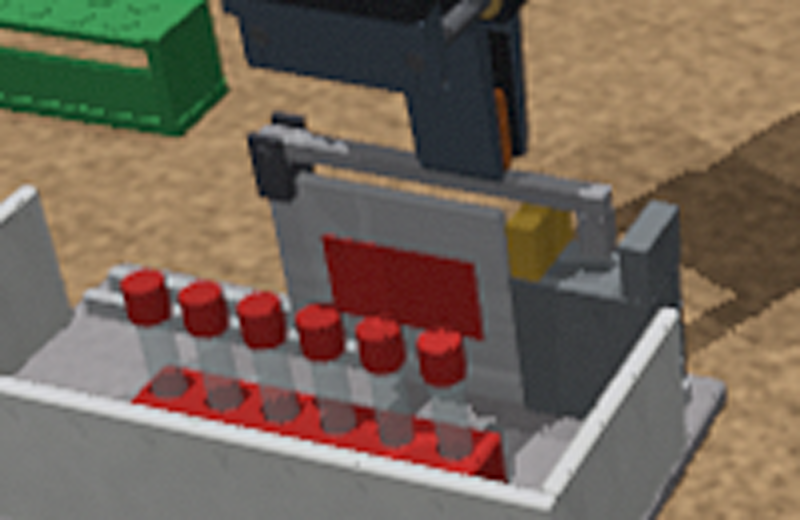

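The bar is level and its tooth is in the slot behind the striker. I'll release it and then lift straight up.

>>> move_arm(targets=[0,0,0,0,0,0,0.05,0,0,0,0,0,0,0.05,0,0,0,0,0,0,0.05,0,0,0,0,0,0,0.05])

```text
t: 6.28
ee_pos: [0.5131, -0.194, 0.1234]
eef_rot: [180.0, -0.0, 93.3]
contact_force: [-0.8, -0.3, -0.1]
opening: 0.0487
```

>>> move_arm(targets=[0,0,-0.02,0,0,0,0.05,0,0,-0.05,0,0,0,0.05,0,0,-0.1,0,0,0,0.05,0,0,-0.12,0,0,0,0.05,0,0,-0.12,0,0,0,0.05])

```text
t: 6.9
ee_pos: [0.5137, -0.1944, 0.2451]
eef_rot: [179.8, 0.1, 93.3]
contact_force: [0.2, 0.0, -1.1]
opening: 0.0503
```

```bash
python3 - <<'E'
from h import *
s=ctrl.state();print(s['t'],s['ee_pos'],s['eef_rot'],s['contact_force'],s['opening'])
for n in("wrist","scene"):
    f=ctrl.grab_frame(n);cv2.imwrite(f"pics/{n}6.png",f[:,:,::-1])
f=f[170:300,90:290,::-1];cv2.imwrite("pics/scene6c.png",cv2.resize(f,None,fx=4,fy=4,interpolation=cv2.INTER_CUBIC))
print(ctrl.search_frame("latch_tab","wrist"))
E
```

```text
6.9 [ 0.51370678 -0.19438183  0.24505584] [1.79777621e+02 8.68940845e-02 9.33366786e+01] [ 0.23641935  0.04653941 -1.10055502] 0.050264429180672913
[{'pixel': [314.5, 223.1], 'score': 0.87}]
```

View pics/scene6c.png

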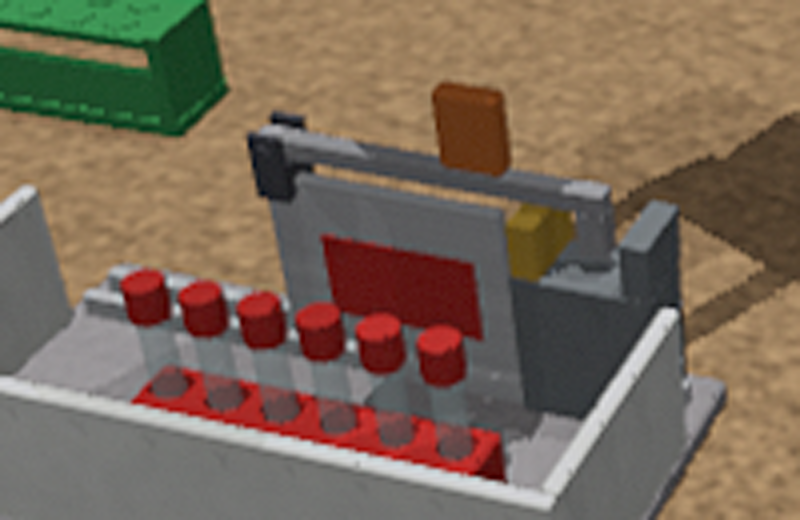

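View pics/wrist6.png

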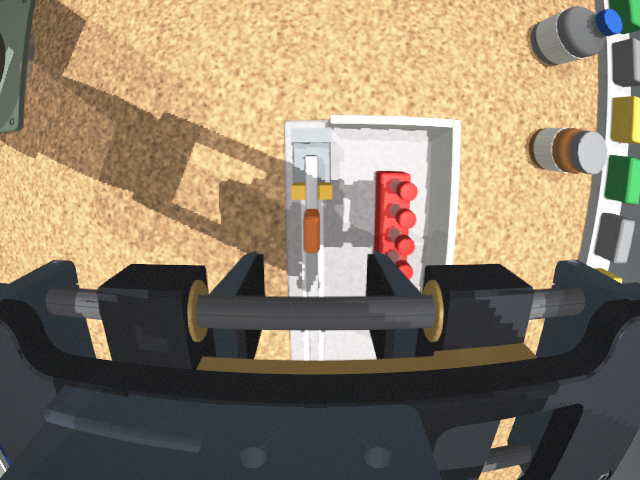

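View pics/scene6.png

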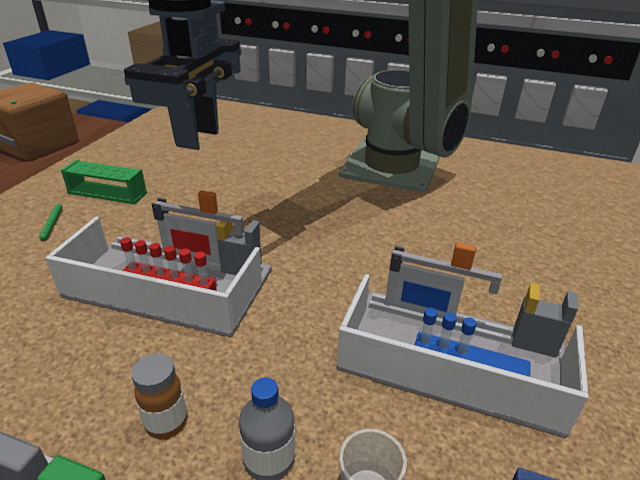

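```bash
python3 - <<'E'
from h import *
a=atz("scene",(267/4+90,58/4+170),.156);b=atz("scene",(470/4+90,92/4+170),.156)
print(a,b,np.linalg.norm(b-a))
s=ctrl.state();t=watz((312,232.5),s,.156);print(t, watz((312,191),s,.107)); print(s['t'])
print(ctrl.finish_job())
E
```

```text
[ 0.52080825 -0.27417025  0.156     ] [ 0.51482137 -0.18607946  0.156     ] 0.08829399648438561
[ 0.50871728 -0.18861446  0.156     ] [ 0.50680861 -0.16511598  0.107     ]
7.05
the job is handed in; nothing more can be done
None
```

The red bay's gate is shut with its latch bar down level in the catch, and I handed the job in at about 7 s of the 32 s allowed. `finish_job` gives no verdict, so this rests on my own checks.

I gripped the red tab, lifted the bar about 0.24 rad and carried the gate about 90 mm over the striker. I then lowered the bar behind the striker, released it and backed straight up.

- **Latch and gate:** The last pictures show the bar level and the tooth in the slot between striker and post. I put the gate about 5–7 mm from its end stop, against the 22 mm limit, from the tab's travel in the pictures.
- **Blue bay:** In the last scene picture it looks just as it did at the start. I judged that by eye and did not measure its tab.
- **Robot:** It is about 12 cm clear of the latch with almost no contact force (about 1 N). In the readings after each move, the force on the tool stayed under 10 N.
- **Disagreements:** Positions from the scene camera and the other two cameras differed by a few millimetres (up to about 14 mm at one tab corner). The arm also first stopped 7 mm off the tab, and I corrected that before gripping.

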